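Offer the washed lid up to the analyser's hinge and hold it for the pin

ROBOT

A 6-joint arm with a two-finger parallel gripper is mounted at the origin on the work surface. World frame = base frame: x ahead of the robot, y to its left, z up, the work surface at z = 0. Lengths are in m, angles in rad, forces in N, time in s.
With the tool pointing down it reaches from about 0.375 to 0.975 m from the base axis. Payload 3.8 kg.
Tool frame: the origin (TCP) lies at the very end of the fingers, on their centre line; the grasp point (between the pads) lies 19 mm behind it; z points along the fingers, y is the direction in which the jaws open and shut (so a half turn about z gives the same grasp; the last joint's range is limited). The gripper opens to 85 mm and grips with 20 to 120 N. Pads are 22 mm wide; open, the fingers measure 114 mm over their backs; the gripper's body (76 mm by 85 mm) begins 54 mm behind the grasp point. The pads swing forward as they close: fully open they stand 13 mm farther back than shut.
Start: joints at [1.125, 0.264, 1.604, -0, 1.274, -0.037], TCP at [0.268, 0.619, 0.231] pointing down, gripper open.
Joint ranges: [-2.63, 2.63], [-0.94, 2.18], [0.31, 2.57], [-1.31, 4.45], [0, 2.66], [-2.55, 2.55]. Speed limits (rad/s): [2.57, 2.57, 3.14, 3.14, 3.14, 3.14].

INTERFACE

Orientations are given as a rotation vector (axis times angle).
In Python, from workcell import status, read_camera, camera_info, order gives the robot as it stands.
- The arm moves only by the tool move_arm, never from a script. Its argument "deltas" is a list of rows, each a list of 3 entries, a list of its own where there are three numbers: the turn, a rotation vector about the world's x, y, z as a fraction of full scale, then the shift along the world's x, y, z as a fraction of full scale, then the closure, from -1 (fully open) to 1 (shut), so that 0 is half open. A call has 1 to 20 rows; each row is the pose to reach, as a shift and turn from the pose commanded when the call began; what a row does not reach only later rows make up. Full scale, the value 1, is 0.1 m for a shift and pi/2 rad for a turn. A row lasts 1/8 s, in which the tool goes at most 62.5 mm and 10.7 degrees, less where a joint would pass 70% of its speed; a pose out of reach is approached as far as the arm can. A call with a number of a shift or a turn outside -1 to 1 is refused whole. A call with a gripper value outside its range is refused whole. The fingers move at their own pace and stop on an object; "grip_force" is the grip in N (left out, the last holds). Time passes only in rows, so rows that repeat a pose let the fingers close. It gives the time, the measured TCP pose, the force and the opening at its end, in the units of the state.
- status.read_state(): the state, without advancing time (a new reading comes with each control period).
- read_camera(name): name is "side" or "top" or "wrist"; returns (picture, depth): 384x512x3 uint8, red, green, blue; 384x512 float32, m along the optical axis (not along the pixel's ray), 0 where there is no reading.
- camera_info(name): a dict with "K" (3x3 intrinsics, pixels), "D" ([k1, k2, p1, p2, k3] as OpenCV has them; the pictures are not rectified), "R" (3x3) and "t" (3): a world point X has camera coordinates R X + t. Camera axes: x right, y down, z forward; pixel columns grow to the right and rows downward; lengths in m; the calibration is good to about 2 mm. A picture is of the moment at which its call begins: read the wrist's pose just before it. camera_info takes no time and is no camera call; for the wrist camera it gives the pose at the moment of the call.
- order.finish_job(): hands the job in, once; it reports no verdict.
The state is a dict: "time": time; "q": joint angles; "joint_vel": joint speeds; "joint_torque": joint torques, N m; "tool_pos": TCP position; "tcp_rot": TCP orientation; "wrist_force": force on the tool from outside, world axes, zero at the start; "torque": the same for the moment, N m; "width": opening from 0.0 (shut) to 1.0 (fully open).
Only numpy, scipy, OpenCV 4.12 (cv2) and the standard library are available. Lean on these libraries where they do the work, as an engineer would, in place of code of your own. Each camera call takes 0.05 s, during which the arm holds its last target. There are 200 camera calls.

TASK

Refit the washed lid of the clotting analyser: first draw the hinge pin's carriage all the way out to its stop so that the gap in the hinge is clear, then take the lid out of the draining rack and, holding it upright as an open lid with its padded side facing the wells, lower its knuckle into the gap between the two fixed knuckles until all the holes are in line. Finish still holding it there, steady, upright, square to the hinge and carried by you alone, not resting or pressing on the analyser, so that I can push the pin through; leave the other things on the bench and in the rack where they are.

Things in the scene. Friction and masses are not known exactly. Their poses are not given: they have to be found in the camera images.
- pin (a joint): The hinge pin's carriage, sliding along the hinge axis, towards the analyser's +y: value 0 m = pin fully home through both fixed knuckles, 0.062 m = fully withdrawn against its stop (the pin tip is then inside the +y knuckle and the gap is clear). It starts between 0 and 0.02. About 2.5 N of friction; it stays where it is left. The pin is 7 mm thick with a 9 mm long nose tapering to 3 mm, so that it will enter holes up to 3.5 mm out of line.
- pin_post (a point): Upright dark steel grip post of the pin carriage, 16 mm in diameter; this point is on its axis, 17 mm below its top and 17 mm above the top of the steel carriage block (16 x 24 mm in plan, x by y) on which it stands. Moves with the carriage, along the analyser's y. Its axes are the analyser's. With the pin home it stands 75 mm from the middle of the hinge gap, 36 mm (axis to face) from the nearer fixed knuckle.
- hinge_gap (a point): Middle of the open gap between the analyser's two fixed aluminium hinge knuckles, on the hinge axis, 18 mm above the deck, 15 mm above the hinge leaf screwed to the deck under the gap. y = hinge axis, z = up, -x = towards the measuring wells. The gap is 42 mm wide along y; each fixed knuckle is a tube 18 mm long, 18 mm outside, 10 mm bore.
- wells (a point): Centre of the top of the aluminium measuring block with its black wells (86 x 118 x 10 mm), on the deck beside the hinge, 67 mm on the -x side of the hinge axis; axes as the analyser's.
- analyser: The white benchtop analyser, fixed: 300 x 320 mm (x by y), deck 85 mm above the bench; origin under its centre on the bench, front towards -x, z up. The hinge gap is 55 mm to +x and 45 mm to -y of the origin.
- lid: The lid, loose, about 0.2 kg: grey plastic panel 10 mm thick (x), 120 mm wide (y), 95 mm tall (z), with an aluminium hinge leaf on the outer (+x) face and a black pad 4 mm thick on the inner (-x) face (pad 56 mm wide, from 9 to 51 mm above the lower edge; above that both faces are plain). Origin: middle of the panel's lower edge. It starts upright in one of the rack's three slots, lower edge 36 mm above the bench, the tallest thing in the rack.
- lid_centre (a point): Centre of the lid's panel, half-way up: 47.5 mm below its top edge, 62.5 mm above the axis of its knuckle; axes as the lid's.
- lid_knuckle (a point): Middle of the bore of the lid's single knuckle, an aluminium tube 34 mm long (along the lid's y), 18 mm outside, 10 mm bore, hanging below the middle of the lid's lower edge, its axis 15 mm below that edge and in the panel's mid-plane. Axes as the lid's: y = along the bore, z = up the panel, -x = padded side.
- rack: White draining rack, fixed, 190 x 130 mm; origin under its centre on the bench. Two notched rails along its x at y = +45 and -45 mm; slots at x = -50, 0 and +50 mm, 14 mm wide and 22 mm deep, rail tops 58 mm above the bench. The panels in it stand across, facing along its x, padded side of the lid to -x.
- splash_plate: Bystander: plain white plate 10 x 116 x 52 mm, no knuckle, in another slot of the rack, top 88 mm above the bench; origin at the middle of its lower edge.
- cuvette_plate: Bystander: grey plate with black dimples, 10 x 116 x 50 mm, no knuckle, in another slot of the rack, top 86 mm above the bench; origin at the middle of its lower edge.
- vial: Bystander: amber vial 21 mm in diameter, 37 mm tall, standing on the analyser's deck; origin under its base.
- tip_box: Bystander: blue box with clear lid, 85 x 120 x 63 mm; origin under its centre.
- tube_rack: Bystander: white rack of capped tubes, 60 x 200 x 83 mm; origin under its centre.
- reagent_jar: Bystander: amber jar 52 mm in diameter, 75 mm tall; origin under its centre.
- bench_timer: Bystander: flat black timer 50 x 75 x 16 mm; origin under its centre.
Things that resemble listed ones, but are neither listed nor needed, are in the scene too. Several things have the shape of the lid; the one meant has the colours described above.

How it is judged:
By the outcome, as a careful person would: the job done as asked, in the order asked, and still so for the second after the job is handed in, while the arm keeps its last pose, push and grip.
It also fails if it takes over 51 s, if anything falls off the work surface, if the arm or the gripper's body presses on something with over 40 N, if the wrist force passes 120 N, or if a joint passes its speed limit or range.

## Working session

There is one attempt and no reset: what is moved stays moved. The work goes in short steps, Python scripts to look and compute and a tool call to move; the robot and the scene stay as the last step left them, time stands still between calls to the robot, and variables do not carry over. Pictures are saved under pics/ and viewed, about 8 in all and at most 12, crops included, and the job is handed in when it is done.

Besides the shell and the picture viewer there is one more tool, called in YAML: its name, and indented under it one key for each argument. move_arm: Moves the arm, as the interface text tells. Its arguments: {"type":"object","properties":{"deltas":{"type":"array","items":{"type":"array"}},"grip_force":{"type":"number"}},"required":["deltas"]}

```bash
ls; mkdir -p pics
cat > h.py <<'E'
import numpy as np, cv2
from workcell import status, read_camera, camera_info, order
def grab(n):
    ci=camera_info(n); p,d=read_camera(n)
    return p,d,{k:np.array(ci[k],float) for k in 'KDRt'}
def world(d,ci):
    "world point per pixel, HxWx3 (nan if no depth)"
    h,w=d.shape; u,v=np.meshgrid(np.arange(w),np.arange(h))
    q=cv2.undistortPoints(np.stack([u,v],-1).reshape(-1,1,2).astype(np.float64),ci['K'],ci['D']).reshape(h,w,2)
    P=np.dstack([q*d[...,None],d]); P[d<=0]=np.nan
    return (P-ci['t'])@ci['R']
def ray(px,ci):
    q=cv2.undistortPoints(np.array(px,float).reshape(-1,1,2),ci['K'],ci['D']).reshape(-1,2)
    r=np.c_[q,np.ones(len(q))]@ci['R']
    return -ci['R'].T@ci['t'], r
def onplane(px,ci,z):
    o,r=ray(px,ci); return o+r*((z-o[2])/r[:,2:3])
def proj(X,ci):
    return cv2.projectPoints(np.array(X,float).reshape(-1,1,3),cv2.Rodrigues(ci['R'])[0],ci['t'],ci['K'],ci['D'])[0].reshape(-1,2)
def save(n,p): cv2.imwrite('pics/'+n+'.png',p[...,::-1])
E
python3 - <<'E'
from h import *
print(status.read_state())
a=[]
for n in ['top','side']:
    p,d,ci=grab(n); np.savez('/tmp/'+n,p=p,d=d,**ci); print(n,-ci['R'].T@ci['t'],ci['R'][2],ci['K'][0,0],(d>0).mean())
    save(n+'0',cv2.resize(p,(800,600),interpolation=cv2.INTER_CUBIC))
E
```

```text
pics
{'time': 0.0, 'q': array([ 1.12508696e+00,  2.64738608e-01,  1.60536549e+00,  4.28625861e-05,
        1.27370027e+00, -3.68821022e-02]), 'joint_vel': array([-1.60156890e-03, -6.92220226e-06,  1.15666057e-04,  9.55233056e-05,
       -7.33922757e-04,  6.85144950e-04]), 'joint_torque': array([-2.18352987e-03, -5.15115166e+01, -3.67309964e+01, -4.00125482e-04,
        1.32980020e-02,  1.40004931e-05]), 'tool_pos': array([0.26799956, 0.61872609, 0.22997642]), 'tcp_rot': array([-0.63762507, -3.07562303,  0.00335751]), 'wrist_force': array([-0.91820739, -0.68638112, -0.01271185]), 'torque': array([ 0.00655335, -0.02326575, -0.0003959 ]), 'width': 0.9970496228548273}
top [ 0.4304645  -0.09171683  1.22961873] [ 0.06644847  0.00772475 -0.99775996] 431.64879350131474 0.9961140950520834
side [0.42955912 0.6531477  0.66807686] [ 0.10282931 -0.79493159 -0.59792131] 352.276939545522 0.9962310791015625
```

View pics/top0.png

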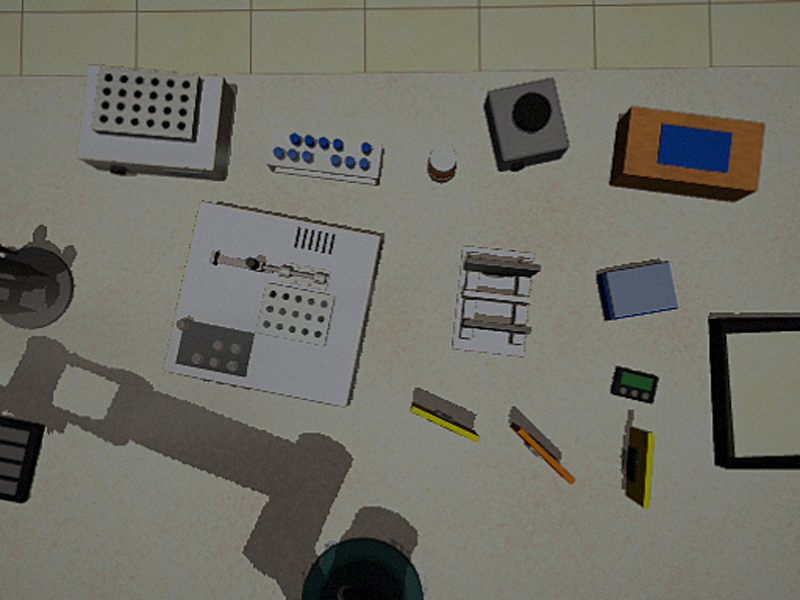

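View pics/side0.png

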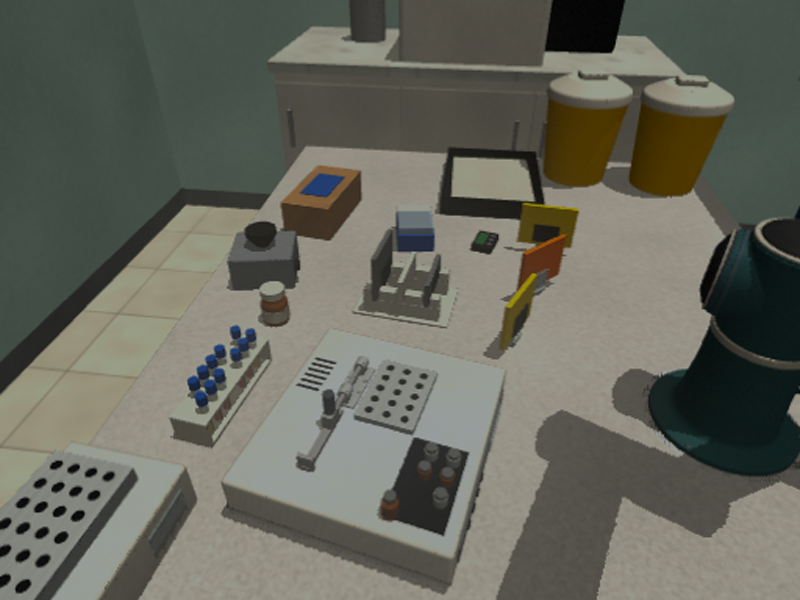

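Top view: the analyser is at (275,300), with the dark post at (255,264) and the hinge to its right. The rack is at (495,300), and the lid stands in its far slot at (500,263). The side view agrees, with the lid at (385,265) and the post at (328,400).

```bash
cat > m.py <<'E'
from h import *
out=[]
for n in ['top','side']:
    z=np.load('/tmp/'+n+'.npz'); p,d=z['p'],z['d']; ci={k:z[k] for k in 'KDRt'}
    W=world(d,ci); x,y,h=W[...,0],W[...,1],W[...,2]
    big=(x>.38)&(x<.75)&(y>-.1)&(y<.45)
    def rect(m,name):
        P=W[m][:,:2].astype(np.float32)
        if len(P)<5: print(n,name,len(P)); return
        r=cv2.minAreaRect(P); print(n,name,len(P),'c',np.round(r[0],4),'s',np.round(r[1],4),'a',round(r[2],2),'zmed/max',np.round([np.median(h[m]),np.percentile(h[m],98)],4))
        return r
    deck=big&(abs(h-.085)<.006)
    k,l,s,_=cv2.connectedComponentsWithStats(deck.astype(np.uint8)); deck=l==1+np.argmax(s[1:,4])
    rect(deck,'deck')
    rk=(x>.35)&(x<.75)&(y>-.3)&(y<-.0)
    rect(rk&(h>.105)&(h<.15),'lidtop'); rect(rk&(h>.122)&(h<.14),'lidtop2')
    pl=rk&(h>.07)&(h<.10); rect(pl,'plates')
    tops=big&(h>.112)&(h<.2)&(y>.02)
    k,l,s,c=cv2.connectedComponentsWithStats(tops.astype(np.uint8))
    for i in range(1,k):
        if s[i,4]>4: rect(l==i,'tall')
E
python3 m.py
python3 - <<'E'
from h import *
t=np.load('/tmp/top.npz')['p'];s=np.load('/tmp/side.npz')['p']
a=cv2.resize(t[150:250,110:350],(800,333),interpolation=cv2.INTER_CUBIC)
b=cv2.resize(s[140:215,215:305],(320,267),interpolation=cv2.INTER_CUBIC); c=cv2.resize(s[210:330,180:320],(312,267),interpolation=cv2.INTER_CUBIC)
o=np.zeros((600,800,3),np.uint8); o[:333]=a;o[333:,:320]=b;o[333:,330:642]=c
save('crop',cv2.convertScaleAbs(o,alpha=1.5))
E
```

```text
top deck 10521 c [0.5237 0.1464] s [0.3191 0.2987] a 78.28 zmed/max [0.0853 0.09  ]
top lidtop 241 c [ 0.5785 -0.2416] s [0.1171 0.0108] a 82.85 zmed/max [0.1302 0.1351]
top lidtop2 193 c [ 0.5785 -0.2418] s [0.1166 0.0108] a 82.85 zmed/max [0.1306 0.1356]
top plates 1070 c [ 0.5436 -0.15  ] s [0.2984 0.1986] a 89.62 zmed/max [0.0852 0.0921]
top tall 66 c [0.584  0.1676] s [0.0244 0.0158] a 77.0 zmed/max [0.1406 0.1508]
top tall 15 c [0.574  0.1207] s [0.0156 0.0104] a 62.04 zmed/max [0.1129 0.1164]
top tall 18 c [0.5633 0.0601] s [0.0176 0.0101] a 55.65 zmed/max [0.113  0.1146]
top tall 33 c [0.4865 0.2878] s [0.015 0.012] a 68.94 zmed/max [0.1221 0.1262]
side deck 13300 c [0.5238 0.1459] s [0.3204 0.2983] a 78.31 zmed/max [0.0853 0.0894]
side lidtop 170 c [ 0.5794 -0.2401] s [0.1176 0.0106] a 82.89 zmed/max [0.1264 0.1327]
side lidtop2 102 c [ 0.5794 -0.2398] s [0.1169 0.0106] a 82.89 zmed/max [0.1302 0.1328]
side plates 730 c [ 0.5464 -0.1486] s [0.297  0.1962] a 89.9 zmed/max [0.085  0.0968]
side tall 151 c [0.5843 0.1687] s [0.0244 0.0152] a 79.62 zmed/max [0.1327 0.1489]
side tall 7 c [0.5769 0.1261] s [0.0074 0.0051] a 82.51 zmed/max [0.1126 0.1146]
side tall 71 c [0.487  0.2888] s [0.0133 0.0151] a 36.27 zmed/max [0.1216 0.1235]
```

View pics/crop.png

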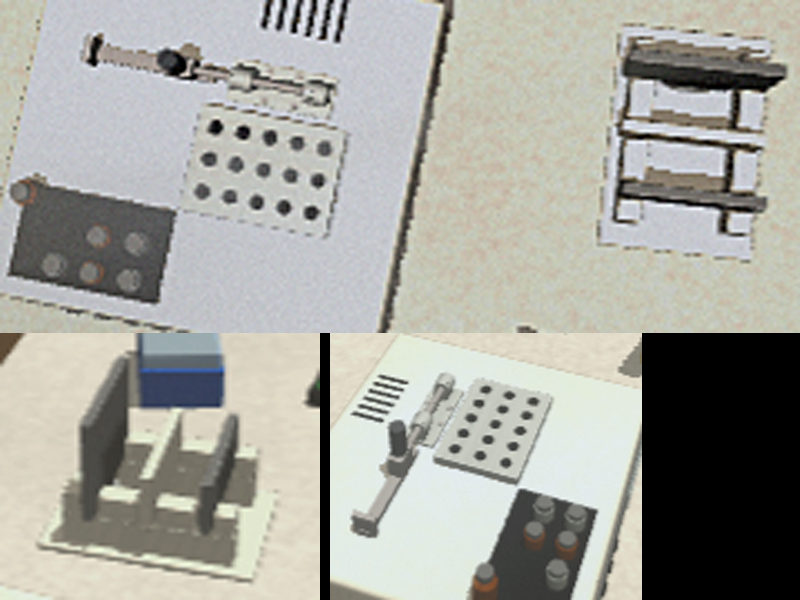

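Hinge gap is at about (0.5685, 0.0909), analyser yaw −11.7°; the measured knuckle tops agree. The post is at about (0.584, 0.168) with its top at 0.149. The lid is at about (0.579, −0.241), yaw about −7.15°. Moving above the post now.

move_arm:
  deltas:
    - [[0,0,-0.087],[0.32,-0.45,0],-1]
    - [[0,0,-0.174],[0.63,-0.9,0],-1]

```text
time: 0.35
tool_pos: [0.3314, 0.5284, 0.2304]
tcp_rot: [-1.055, -2.959, 0.002]
wrist_force: [1.4, -0.8, 0.6]
width: 0.992
```

move_arm:
  deltas:
    - [[0,0,-0.087],[0.32,-0.45,0],-1]
    - [[0,0,-0.174],[0.63,-0.9,0],-1]

```text
time: 0.6
tool_pos: [0.3949, 0.4377, 0.2307]
tcp_rot: [-1.45, -2.787, 0.001]
wrist_force: [0.9, -0.2, 0.5]
width: 0.995
```

move_arm:
  deltas:
    - [[0,0,-0.087],[0.32,-0.45,0],-1]
    - [[0,0,-0.174],[0.63,-0.9,0],-1]

```text
time: 0.85
tool_pos: [0.4579, 0.3476, 0.2308]
tcp_rot: [-1.817, -2.563, 0.001]
wrist_force: [0.6, -0.1, -0.0]
width: 1.001
```

move_arm:
  deltas:
    - [[0,0,-0.087],[0.32,-0.45,0],-1]
    - [[0,0,-0.174],[0.63,-0.9,0],-1]

```text
time: 1.1
tool_pos: [0.5208, 0.2577, 0.2309]
tcp_rot: [-2.149, -2.291, 0.001]
wrist_force: [-0.0, 0.7, 1.0]
width: 0.999
```

move_arm:
  deltas:
    - [[0,0,-0.087],[0.32,-0.45,0],-1]
    - [[0,0,-0.174],[0.64,-0.91,0],-1]
    - [[0,0,-0.174],[0.64,-0.91,0],-1]

```text
time: 1.48
tool_pos: [0.5858, 0.1649, 0.2306]
tcp_rot: [2.442, 1.976, -0.002]
wrist_force: [0.6, 0.4, -0.1]
width: 0.997
```

Run:
```python
from h import *
p,d,ci=grab('wrist'); s=status.read_state(); print(s['tool_pos'],s['tcp_rot'],-ci['R'].T@ci['t'],ci['R'][2])
W=world(d,ci); x,y,h=W[...,0],W[...,1],W[...,2]
a=np.deg2rad(-11.7); ex=np.array([np.cos(a),np.sin(a)]); ey=np.array([-ex[1],ex[0]]); G=np.array([.5685,.0909])
U=(W[...,:2]-G)@np.c_[ex,ey]; u,v=U[...,0],U[...,1]
def rep(m,n):
    if m.sum()>8: print(n,m.sum(),'u',np.round(np.nanpercentile(u[m],[2,50,98]),4),'v',np.round(np.nanpercentile(v[m],[2,50,98]),4),'z',np.round(np.nanpercentile(h[m],[2,50,98]),4))
rep((h>.143)&(h<.16)&(abs(u)<.04)&(v>.05)&(v<.12),'posttop')
rep((h>.12)&(h<.16)&(abs(u)<.04)&(v>.05)&(v<.12),'post')
rep((h>.108)&(h<.12)&(abs(u)<.02)&(v>-.045)&(v<.0),'kn-'); rep((h>.108)&(h<.12)&(abs(u)<.02)&(v<.045)&(v>0),'kn+')
rep((h>.09)&(h<.108)&(u<-.015)&(u>-.13)&(abs(v)<.08),'wells'); rep(abs(h-.085)<.003,'deck')
save('w1',cv2.resize(p,(800,600)))
```

```text
[0.58470592 0.16670623 0.23052715] [-2.43881493e+00 -1.97904399e+00  1.72022729e-03] [0.60116004 0.23691461 0.37261572] [-0.06191889 -0.28602206 -0.95622039]
posttop 318 u [-0.0084 -0.0014  0.0056] v [0.0711 0.0787 0.0856] z [0.1438 0.1474 0.1488]
post 446 u [-0.0084 -0.0014  0.0058] v [0.0712 0.0809 0.0856] z [0.1219 0.147  0.1487]
kn- 216 u [-0.0082 -0.0011  0.005 ] v [-0.0404 -0.031  -0.0231] z [0.1082 0.1105 0.1124]
kn+ 256 u [-0.0082 -0.0014  0.0051] v [0.0198 0.0287 0.0369] z [0.1082 0.1104 0.1124]
wells 7738 u [-0.1081 -0.0632 -0.0266] v [-0.0573  0.0111  0.0567] z [0.093  0.0947 0.0961]
deck 66285 u [-0.1984 -0.027   0.1982] v [-0.1027  0.0959  0.1981] z [0.0827 0.0846 0.0877]
```

View pics/w1.png

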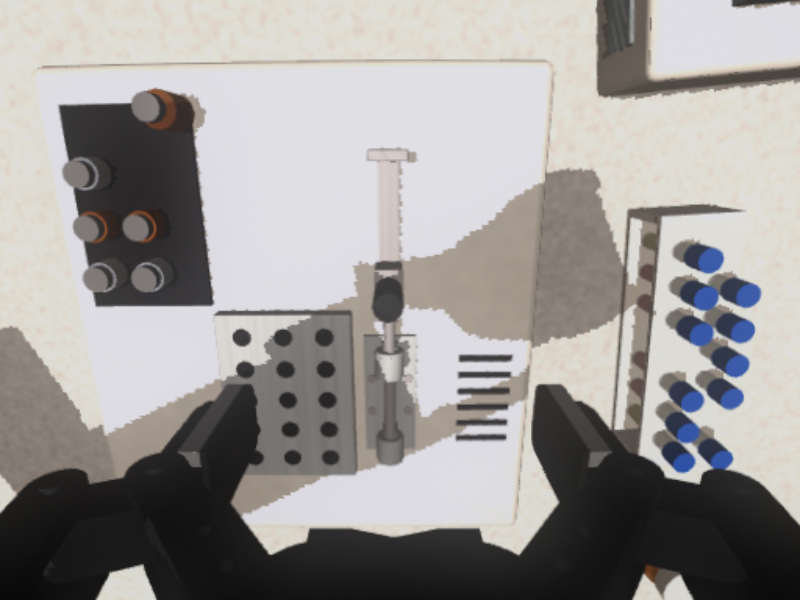

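The wrist view is clear: dark post at (388,298), hinge gap between (390,360) and (390,445), wells on the left. Descending on the post.

move_arm:
  deltas:
    - [[0,0,0],[-0.01,0.01,-0.4],-1]
    - [[0,0,0],[-0.01,0.01,-0.8],-1]
    - [[0,0,0],[-0.01,0.01,-0.95],-1]
    - [[0,0,0],[-0.01,0.01,-0.95],-1]
  grip_force: 30

```text
time: 2.02
tool_pos: [0.5819, 0.17, 0.1351]
tcp_rot: [-2.434, -1.984, 0.004]
wrist_force: [0.3, 0.6, 1.3]
width: 1.002
```

move_arm:
  deltas:
    - [[0,0,0],[0,0,-0.15],-1]
    - [[0,0,0],[0,0,-0.15],0.0]
    - [[0,0,0],[0,0,-0.15],1]
    - [[0,0,0],[0,0,-0.15],1]
    - [[0,0,0],[0,0,-0.15],1]
    - [[0,0,0],[0,0,-0.15],1]
    - [[0,0,0],[0,0,-0.15],1]
    - [[0,0,0],[0,0,-0.15],1]

```text
time: 3.02
tool_pos: [0.5834, 0.1694, 0.1219]
tcp_rot: [2.437, 1.983, 0.0]
wrist_force: [-3.4, -0.2, 5.6]
width: 0.176
```

move_arm:
  deltas:
    - [[0,0,0],[0.02,0.1,0],1]
    - [[0,0,0],[0.04,0.2,0],1]
    - [[0,0,0],[0.06,0.3,0],1]
    - [[0,0,0],[0.08,0.4,0],1]
    - [[0,0,0],[0.1,0.48,0],1]
    - [[0,0,0],[0.107,0.52,0],1]
    - [[0,0,0],[0.107,0.52,0],1]

```text
time: 3.9
tool_pos: [0.5942, 0.2217, 0.1219]
tcp_rot: [2.436, 1.983, 0.001]
wrist_force: [-2.3, 0.4, 4.8]
width: 0.176
```

move_arm:
  deltas:
    - [[0,0,0],[0.004,0.02,0],1]
    - [[0,0,0],[0.008,0.04,0],1]
    - [[0,0,0],[0.01,0.05,0],1]
    - [[0,0,0],[0.01,0.05,0],1]

```text
time: 4.4
tool_pos: [0.595, 0.2255, 0.1219]
tcp_rot: [2.436, 1.983, -0.002]
wrist_force: [-3.3, -2.3, 6.2]
width: 0.176
```

move_arm:
  deltas:
    - [[0,0,0],[0.004,0.02,0],1]
    - [[0,0,0],[0.006,0.03,0],1]
    - [[0,0,0],[0.008,0.04,0],1]
    - [[0,0,0],[0.008,0.04,0],1]

```text
time: 4.9
tool_pos: [0.595, 0.2257, 0.1218]
tcp_rot: [2.432, 1.981, -0.011]
wrist_force: [-5.0, -13.6, 10.3]
width: 0.175
```

Stop reached: −13.6 N reaction with no further motion, after about 57.5 mm of travel. Unloading, releasing and heading for the lid.

move_arm:
  deltas:
    - [[0,0,0],[-0.006,-0.03,0],1]
    - [[0,0,0],[-0.006,-0.03,0],0]
    - [[0,0,0],[-0.006,-0.03,0],-0.5]
    - [[0,0,0],[-0.006,-0.03,0],-0.5]
    - [[0,0,0],[-0.006,-0.03,0],-0.5]
    - [[0,0,0],[-0.006,-0.03,0.3],-0.5]
    - [[0,0,0],[-0.006,-0.03,0.6],-0.5]
    - [[0,0,0],[-0.006,-0.03,1.0],-0.5]

```text
time: 5.9
tool_pos: [0.5944, 0.2273, 0.2209]
tcp_rot: [-2.436, -1.983, 0.004]
wrist_force: [0.4, 0.2, -0.3]
width: 0.75
```

move_arm:
  deltas:
    - [[0,0,0],[0,-0.5,0.2],-0.4]
    - [[0,0,0.02],[0,-1.0,0.2],-0.4]

```text
time: 6.15
tool_pos: [0.5969, 0.1273, 0.2444]
tcp_rot: [2.4, 2.023, 0.007]
wrist_force: [1.5, -0.6, 0.7]
width: 0.701
```

move_arm:
  deltas:
    - [[0,0,0],[0,-0.5,0],-0.4]
    - [[0,0,0.03],[-0.05,-1.0,0],-0.4]

```text
time: 6.4
tool_pos: [0.5903, 0.026, 0.2415]
tcp_rot: [2.355, 2.079, 0.001]
wrist_force: [-0.5, -0.3, -0.1]
width: 0.699
```

move_arm:
  deltas:
    - [[0,0,0],[0,-0.5,0],-0.4]
    - [[0,0,0],[-0.05,-1.0,0],-0.4]

```text
time: 6.65
tool_pos: [0.5852, -0.0741, 0.2414]
tcp_rot: [2.356, 2.077, 0.001]
wrist_force: [-0.2, 0.2, -0.2]
width: 0.7
```

move_arm:
  deltas:
    - [[0,0,0],[0,-0.5,0],-0.4]
    - [[0,0,0],[-0.05,-0.9,0],-0.4]
    - [[0,0,0],[-0.05,-0.9,0],-0.4]
    - [[0,0,0],[-0.05,-0.9,0],-0.4]

```text
time: 7.15
tool_pos: [0.5802, -0.1623, 0.2411]
tcp_rot: [-2.357, -2.076, -0.001]
wrist_force: [0.2, -0.2, 0.1]
width: 0.702
```

Run:
```python
from h import *
s=status.read_state(); print(s['tool_pos'],s['tcp_rot'],s['width'])
p,d,ci=grab('wrist'); t,td,tc=grab('top')
np.savez('/tmp/w2',p=p,d=d,**ci)
def rep(n,d,ci):
    W=world(d,ci); x,y,h=W[...,0],W[...,1],W[...,2]
    m=(x>.5)&(x<.66)&(y>-.33)&(y<-.15)&(h>.123)&(h<.14)
    print(n,m.sum(),cv2.minAreaRect(W[m][:,:2].astype(np.float32)),np.median(h[m]))
    a=np.deg2rad(-11.7); ex=np.array([np.cos(a),np.sin(a)]); ey=np.array([-ex[1],ex[0]])
    v=(W[...,:2]-[.5685,.0909])@ey; u=(W[...,:2]-[.5685,.0909])@ex; m=(h>.142)&(h<.16)&(abs(u)<.03)&(v>.05)&(v<.2)
    if m.sum()>5: print('post v',np.nanmin(v[m]),np.nanmax(v[m]),np.nanmedian(v[m]))
rep('wrist',d,ci); rep('top',td,tc)
save('w2',cv2.resize(p,(800,600)))
```

```text
[ 0.58019191 -0.16232291  0.24111425] [-2.35703332e+00 -2.07609662e+00 -5.52928010e-04] 0.7016230070820317
wrist 1184 ((0.5778176784515381, -0.24491435289382935), (0.11929250508546829, 0.009538226760923862), 82.95462036132812) 0.1304667805194804
top 105 ((0.5774193406105042, -0.2513931393623352), (0.10182775557041168, 0.009894958697259426), 82.99168395996094) 0.13061449858010868
post v 0.1291704432225671 0.14326393346445454 0.13595967098351425
```

View pics/w2.png

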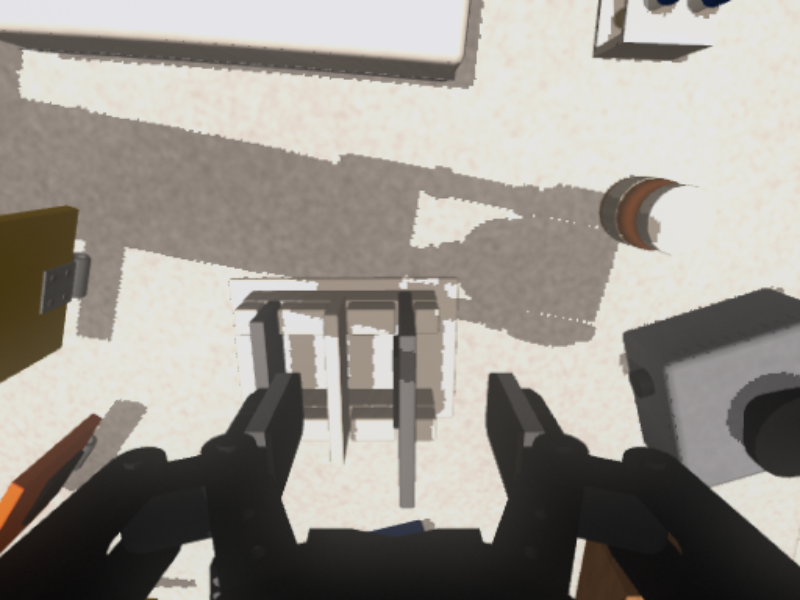

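The black pad shows at (397,385), on the −x side of the lid, so the facing already matches the target. The post now reads v = 0.136, which is fully withdrawn. Grasping the lid.

move_arm:
  deltas:
    - [[0,0,0],[-0.02,-0.4,0],0]
    - [[0,0,0],[-0.02,-0.81,-0.2],0]
    - [[0,0,0],[-0.02,-0.81,-0.5],0]
    - [[0,0,0],[-0.02,-0.81,-0.7],0]
    - [[0,0,0],[-0.02,-0.81,-0.8],0]
    - [[0,0,0],[-0.02,-0.81,-0.8],0]
  grip_force: 60

```text
time: 8.0
tool_pos: [0.5781, -0.2426, 0.1607]
tcp_rot: [-2.355, -2.078, 0.001]
wrist_force: [0.6, 0.6, -0.3]
width: 0.499
```

Run:
```python
from h import *
s=status.read_state(); print(s['tool_pos'],s['tcp_rot'],s['width'],s['wrist_force'])
p,d,ci=grab('wrist')
W=world(d,ci); x,y,h=W[...,0],W[...,1],W[...,2]
m=(x>.56)&(x<.6)&(y>-.33)&(y<-.15)&(h>.123)&(h<.14)
print(m.sum(),cv2.minAreaRect(W[m][:,:2].astype(np.float32)),np.median(h[m]))
save('w3',cv2.resize(p,(640,480)))
```

```text
[ 0.57806588 -0.24256922  0.1606639 ] [-2.35469307e+00 -2.07778491e+00  7.45699667e-04] 0.4990599100616445 [ 0.61271432  0.5698791  -0.3054175 ]
2911 ((0.5775409936904907, -0.24492445588111877), (0.11881299316883087, 0.010028013959527016), 82.95671844482422) 0.1304388323897948
```

View pics/w3.png

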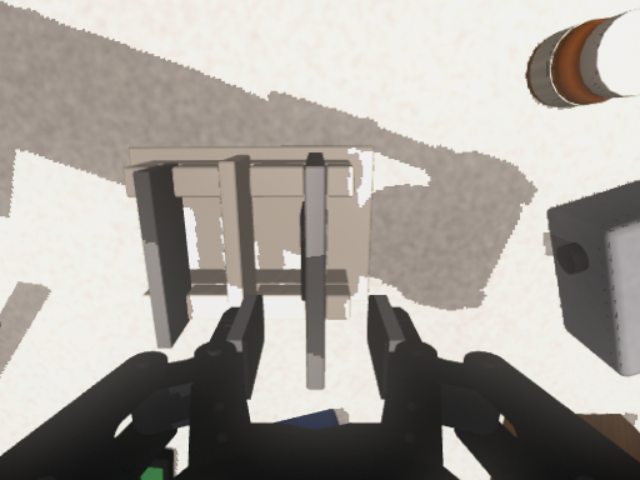

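move_arm:
  deltas:
    - [[0,0,0],[0,0,-0.3],0]
    - [[0,0,0],[0,0,-0.55],0]
    - [[0,0,0],[0,0,-0.68],0]
    - [[0,0,0],[0,0,-0.68],0]
    - [[0,0,0],[0,0,-0.68],0.5]
    - [[0,0,0],[0,0,-0.68],1]
    - [[0,0,0],[0,0,-0.68],1]
    - [[0,0,0],[0,0,-0.68],1]
    - [[0,0,0],[0,0,-0.68],1]
    - [[0,0,0],[0,0,-0.68],1]
  grip_force: 80

```text
time: 9.3
tool_pos: [0.5792, -0.2441, 0.0949]
tcp_rot: [2.355, 2.076, 0.002]
wrist_force: [-1.3, 0.1, 5.6]
width: 0.107
```

move_arm:
  deltas:
    - [[0,0,0],[0,0,0.03],1]
    - [[0,0,0],[0,0,0.1],1]
    - [[0,0,0],[0,0,0.2],1]
    - [[0,0,0],[0,0,0.35],1]
    - [[0,0,0],[0,0,0.5],1]
    - [[0,0,0],[0,0,0.7],1]
    - [[0,0,0],[0,0,0.9],1]
    - [[0,0,0],[0,0,1],1]

```text
time: 10.3
tool_pos: [0.5792, -0.2441, 0.196]
tcp_rot: [2.355, 2.075, 0.002]
wrist_force: [0.7, -0.2, -2.2]
width: 0.107
```

move_arm:
  deltas:
    - [[0,0,0],[0,0,0.3],1]
    - [[0,0,0],[0,0,0.7],1]
    - [[0,0,0],[0,0,0.95],1]
    - [[0,0,0],[0,0,0.95],1]
    - [[0,0,0],[0,0,0.95],1]

```text
time: 10.92
tool_pos: [0.5775, -0.2433, 0.2868]
tcp_rot: [-2.355, -2.076, 0.001]
wrist_force: [0.7, -0.0, -3.1]
width: 0.103
```

move_arm:
  deltas:
    - [[0,0,0],[0,0.25,0],1]
    - [[0,0,0],[0,0.6,0],1]
    - [[0,0,0],[0,1.0,0],1]

```text
time: 11.3
tool_pos: [0.5772, -0.1415, 0.2862]
tcp_rot: [-2.355, -2.074, 0.002]
wrist_force: [0.5, -0.0, -2.1]
width: 0.103
```

move_arm:
  deltas:
    - [[0,0,0],[0,0.4,0],1]
    - [[0,0,-0.01],[-0.02,0.8,0],1]
    - [[0,0,-0.03],[-0.04,1.0,0],1]

```text
time: 11.68
tool_pos: [0.5727, -0.0402, 0.2864]
tcp_rot: [-2.401, -2.021, 0.002]
wrist_force: [0.2, -0.1, -1.9]
width: 0.107
```

move_arm:
  deltas:
    - [[0,0,0],[0,0.4,0],1]
    - [[0,0,-0.01],[-0.02,0.8,0],1]
    - [[0,0,-0.021],[-0.04,1.0,0],1]

```text
time: 12.05
tool_pos: [0.5685, 0.0595, 0.2864]
tcp_rot: [-2.434, -1.981, 0.003]
wrist_force: [0.1, -0.3, -2.2]
width: 0.11
```

move_arm:
  deltas:
    - [[0,0,0],[0,0.15,0],1]
    - [[0,0,0],[-0.01,0.3,0],1]
    - [[0,0,0],[-0.01,0.34,-0.2],1]
    - [[0,0,0],[-0.01,0.34,-0.2],1]
    - [[0,0,0],[-0.01,0.34,-0.2],1]

```text
time: 12.68
tool_pos: [0.5689, 0.0897, 0.2675]
tcp_rot: [-2.439, -1.98, 0.002]
wrist_force: [0.1, 0.3, -1.8]
width: 0.107
```

Run:
```python
from h import *
s=status.read_state(); print(s['tool_pos'],s['tcp_rot'],s['width'],s['wrist_force'])
o=np.zeros((600,800,3),np.uint8)
for n in ['wrist','top','side']:
    p,d,ci=grab(n); np.savez('/tmp/h_'+n,p=p,d=d,**ci)
    X=np.array([.5685,.0909,.15]); c=proj(X,ci)[0].astype(int); print(n,c)
    if n=='wrist': o[:300,:400]=cv2.resize(p,(400,300))
    else:
        k=proj([[.5685,.0909,.18]],ci)[0].astype(int); r=45 if n=='top' else 80
        y0=max(k[1]-r,0); x0=max(k[0]-int(r*1.33),0)
        q=cv2.resize(p[y0:y0+2*r,x0:x0+int(2.66*r)],(400,300),interpolation=cv2.INTER_CUBIC)
        if n=='top': o[:300,400:]=q
        else: o[300:,:400]=q
    W=world(d,ci); h=W[...,2]
    m=(abs(W[...,0]-.5685)<.03)&(abs(W[...,1]-.0909)<.075)
    if n=='top':
        for a,b in [(.195,.225)]:
            mm=m&(h>a)&(h<b); print(mm.sum())
save('hold',cv2.convertScaleAbs(o,alpha=1.3))
```

```text
[0.56892743 0.08969656 0.2674542 ] [-2.43852897e+00 -1.97985992e+00  2.18760013e-03] 0.10728592982207413 [ 0.14434447  0.3183883  -1.79038195]
wrist [251 186]
top [190 173]
24
side [224 225]
```

View pics/hold.png

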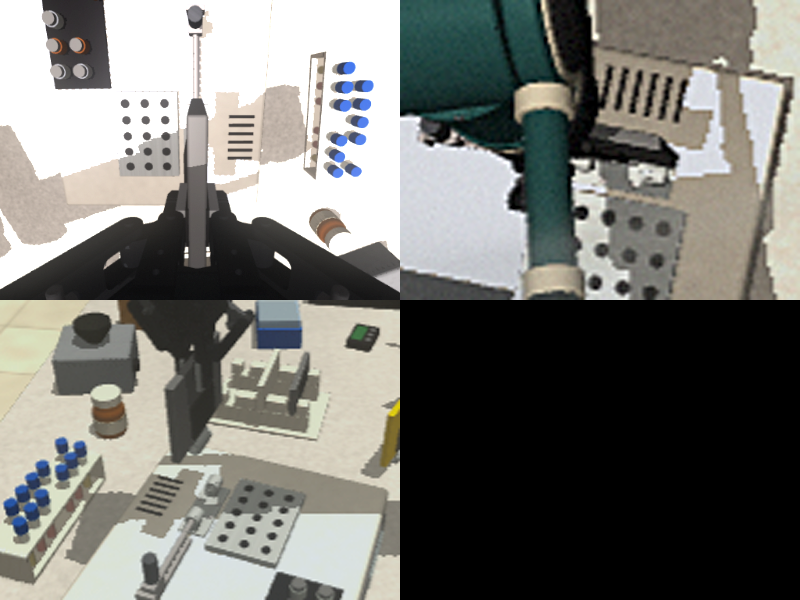

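```bash
cat > lid.py <<'E'
from h import *
import sys
a=np.deg2rad(-11.7); ex=np.array([np.cos(a),np.sin(a)]); ey=np.array([-ex[1],ex[0]]); G=np.array([.5685,.0909])
def load(n,pre='h_'):
    z=np.load('/tmp/'+pre+n+'.npz'); ci={k:z[k] for k in 'KDRt'}; W=world(z['d'],ci)
    U=(W[...,:2]-G)@np.c_[ex,ey]; return z['p'],ci,np.dstack([U,W[...,2]])
def f(v): return np.round(np.nanpercentile(v,[1,10,50,90,99]),4)
if __name__=='__main__':
    zt=float(sys.argv[1])  # expected lid top z
    p,ci,P=load('wrist'); u,v,h=P[...,0],P[...,1],P[...,2]
    m=(abs(u)<.02)&(abs(v)<.075)&(abs(h-zt)<.006)
    r=cv2.minAreaRect(P[m][:,:2].astype(np.float32)); print('wrist top',m.sum(),r,'z',f(h[m]),'v',f(v[m]))
    for s in [(.02,.06),(-.06,-.03),(-.03,.02)]:
        k=m&(v>s[0])&(v<s[1]); 
        if k.sum()>10: print('  seg',s,'u',f(u[k]),'z',f(h[k]))
    m=(abs(u)<.02)&(v>.12)&(v<.16)&(h>.142)&(h<.155); print('wrist post',m.sum(),'u',f(u[m]),'v',f(v[m]))
    p,ci,P=load('side'); u,v,h=P[...,0],P[...,1],P[...,2]
    L=(abs(u)<.03)&(abs(v)<.075)&(h>zt-.13)&(h<zt+.01); print('side lid',L.sum(),'u',f(u[L]),'v',f(v[L]),'z',f(h[L]))
    e=L&(v>.045)&(h>zt-.095); print(' +y edge',e.sum(),'u',f(u[e]),'v',f(v[e]),'z',f(h[e]))
    if e.sum()>20: 
        print('  dv/dz,du/dz',np.polyfit(h[e],v[e],1)[0],np.polyfit(h[e],u[e],1)[0])
    k=L&(h<zt-.097)&(abs(v)<.04); print(' knuckle',k.sum(),'u',f(u[k]),'v',f(v[k]),'z',f(h[k]))
    fa=L&(h<zt-.005)&(h>zt-.04)&(v<.055); A=np.c_[v[fa],h[fa],np.ones(fa.sum())]; c=np.linalg.lstsq(A,u[fa],rcond=None)[0]; print(' upper face plane u=',c,fa.sum(),'res',np.std(A@c-u[fa]))
    for nm,s in (('kn+',1),('kn-',-1)):
        k=(abs(u)<.02)&(h>.105)&(h<.12)&(s*v>.015)&(s*v<.045); 
        if k.sum()>3: print(nm,k.sum(),'u',f(u[k]),'v',f(v[k]),'z',f(h[k]))
E
python3 lid.py .304
```

```text
wrist top 5923 ((0.002073264680802822, 0.014191685244441032), (0.08347379416227341, 0.036735642701387405), 72.60863494873047) z [0.2991 0.302  0.303  0.3042 0.3091] v [-0.0265 -0.0146  0.0143  0.0501  0.0568]
  seg (0.02, 0.06) u [-0.0041 -0.0032  0.0007  0.0047  0.0057] z [0.3    0.302  0.3029 0.3037 0.3043]
  seg (-0.03, 0.02) u [-0.0149 -0.0051  0.0005  0.0065  0.0159] z [0.2986 0.302  0.3031 0.3047 0.3095]
wrist post 370 u [-0.0088 -0.0065 -0.001   0.0037  0.006 ] v [0.1274 0.1289 0.1345 0.1402 0.1422]
side lid 1339 u [-0.0154 -0.0069 -0.0022  0.0052  0.0189] v [-0.0574 -0.0261  0.0159  0.0574  0.0593] z [0.1909 0.2157 0.2614 0.3043 0.3126]
 +y edge 322 u [-0.0027 -0.0024 -0.0006  0.0058  0.0073] v [0.0454 0.0479 0.057  0.0587 0.0596] z [0.2121 0.2221 0.2642 0.3007 0.3052]
  dv/dz,du/dz -0.01721152645002171 0.0071845302640833235
 knuckle 93 u [-0.0067 -0.0057 -0.0026  0.004   0.0074] v [-0.0172 -0.0131  0.0055  0.0155  0.0168] z [0.1879 0.1903 0.1994 0.2031 0.2056]
 upper face plane u= [ 0.05207518 -0.02206963  0.00126359] 310 res 0.00607286316667293
kn+ 60 u [-0.0079 -0.007  -0.0011  0.0059  0.0076] v [0.0201 0.0219 0.0317 0.0381 0.0439] z [0.1053 0.1057 0.1095 0.112  0.1138]
kn- 47 u [-0.0082 -0.0075 -0.002   0.0057  0.0076] v [-0.0395 -0.0375 -0.0298 -0.0222 -0.0199] z [0.1051 0.1069 0.1103 0.1118 0.1131]
```

The lid is upright, level and padded side to the wells, and the side view confirms the gap is clear. Corrections are about −1.5 mm in u and +0.5 mm in v. Lowering to just above the gap, then checking.

move_arm:
  deltas:
    - [[0,0,0],[-0.014,0.008,-0.2],1]
    - [[0,0,0],[-0.014,0.008,-0.45],1]
    - [[0,0,0],[-0.014,0.008,-0.6],1]
    - [[0,0,0],[-0.014,0.008,-0.66],1]
    - [[0,0,0],[-0.014,0.008,-0.66],1]
    - [[0,0,0],[-0.014,0.008,-0.66],1]

```text
time: 13.58
tool_pos: [0.5685, 0.0913, 0.2033]
tcp_rot: [2.438, 1.98, 0.002]
wrist_force: [-0.5, 0.3, -2.5]
width: 0.111
```

```bash
cat > snap.py <<'E'
from h import *
import sys
s=status.read_state(); print(s['time'],s['tool_pos'],s['tcp_rot'],s['wrist_force'],s['torque'])
for n in ['wrist','side']:
    p,d,ci=grab(n); np.savez('/tmp/h_'+n,p=p,d=d,**ci)
    if n=='side':
        k=proj([[.5685,.0909,.14]],ci)[0].astype(int)
        save(sys.argv[1],cv2.convertScaleAbs(cv2.resize(p[k[1]-50:k[1]+50,k[0]-60:k[0]+60],(720,600),interpolation=cv2.INTER_CUBIC),alpha=1.3))
E
python3 snap.py s4; python3 lid.py .237
```

```text
13.575 [0.56852963 0.09125203 0.20327184] [2.43755371e+00 1.98045145e+00 2.28525674e-03] [-0.54665477  0.28894448 -2.46251904] [ 0.02412171 -0.05554088  0.05568862]
wrist top 5952 ((-0.001963366288691759, 0.015433279797434807), (0.036406610161066055, 0.08408205956220627), 16.121301651000977) z [0.2318 0.2376 0.2389 0.2399 0.2419] v [-0.0251 -0.013   0.0158  0.0518  0.0585]
  seg (0.02, 0.06) u [-0.0049 -0.004  -0.0001  0.0039  0.0048] z [0.2343 0.2379 0.2388 0.2396 0.2402]
  seg (-0.03, 0.02) u [-0.015  -0.0059 -0.0002  0.0058  0.0144] z [0.2315 0.237  0.2389 0.2402 0.2424]
wrist post 151 u [-0.0078 -0.0058 -0.0016  0.003   0.0045] v [0.127  0.1277 0.129  0.1304 0.131 ]
side lid 1201 u [-0.0164 -0.0077 -0.0033  0.0042  0.0168] v [-0.0575 -0.0258  0.0205  0.0587  0.0604] z [0.1075 0.1335 0.1928 0.239  0.2453]
 +y edge 291 u [-0.0039 -0.0034 -0.0017  0.0046  0.0062] v [0.0453 0.048  0.0582 0.0598 0.0605] z [0.1468 0.1574 0.1997 0.2362 0.24  ]
  dv/dz,du/dz -0.016744420798133458 0.00654711276846491
 knuckle 155 u [-0.0079 -0.0069 -0.0029  0.0037  0.0072] v [-0.0375 -0.0269  0.0124  0.0345  0.0383] z [0.1071 0.1081 0.1133 0.1371 0.1386]
 upper face plane u= [ 0.04457415 -0.00969196 -0.00372931] 242 res 0.006339354893457391
kn+ 60 u [-0.0084 -0.007  -0.0009  0.0051  0.0077] v [0.0203 0.0218 0.0319 0.0382 0.0429] z [0.1052 0.1067 0.1101 0.1118 0.1128]
kn- 29 u [-0.0082 -0.0078 -0.0039 -0.      0.0018] v [-0.0392 -0.0373 -0.03   -0.0227 -0.0214] z [0.1055 0.1074 0.1102 0.1117 0.1124]
```

View pics/s4.png

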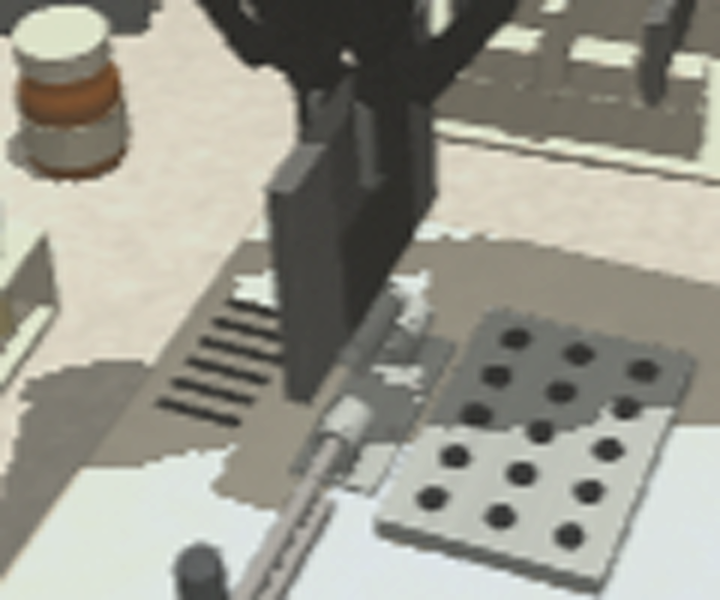

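move_arm:
  deltas:
    - [[0,0,0],[-0.008,0.002,-0.05],1]
    - [[0,0,0],[-0.008,0.002,-0.1],1]
    - [[0,0,0],[-0.008,0.002,-0.15],1]
    - [[0,0,0],[-0.008,0.002,-0.2],1]
    - [[0,0,0],[-0.008,0.002,-0.24],1]
    - [[0,0,0],[-0.008,0.002,-0.26],1]
    - [[0,0,0],[-0.008,0.002,-0.26],1]
    - [[0,0,0],[-0.008,0.002,-0.26],1]

```text
time: 14.68
tool_pos: [0.5672, 0.0914, 0.1765]
tcp_rot: [2.438, 1.981, 0.001]
wrist_force: [-0.0, -1.1, -1.7]
width: 0.104
```

```bash
python3 snap.py s5; python3 lid.py .213
```

```text
14.675 [0.56720478 0.09139844 0.17649281] [2.43806659e+00 1.98095055e+00 5.62055580e-04] [-0.04780355 -1.09335904 -1.72668616] [-0.02479758  0.02157927  0.05327199]
wrist top 5924 ((-0.0027389172464609146, 0.015457773581147194), (0.03762241452932358, 0.083423912525177), 17.884078979492188) z [0.2083 0.2111 0.2121 0.2132 0.2182] v [-0.0253 -0.0132  0.0156  0.0514  0.0581]
  seg (0.02, 0.06) u [-0.0062 -0.0053 -0.0015  0.0026  0.0035] z [0.2097 0.2111 0.212  0.2128 0.2134]
  seg (-0.03, 0.02) u [-0.0166 -0.0072 -0.0016  0.0044  0.0149] z [0.2079 0.2112 0.2122 0.214  0.2186]
wrist post 0 u nan v nan
side lid 1878 u [-0.0293 -0.018  -0.0049  0.0067  0.0279] v [-0.0708 -0.0387  0.0243  0.0595  0.0727] z [0.0836 0.0851 0.1288 0.2103 0.221 ]
 +y edge 266 u [-0.0053 -0.0047 -0.0029  0.0031  0.0048] v [0.0452 0.0479 0.0579 0.0598 0.0605] z [0.1205 0.1312 0.1736 0.2107 0.2133]
  dv/dz,du/dz -0.021425077136784133 0.009550862646728716
 knuckle 448 u [-0.0297 -0.0256 -0.0081 -0.0012  0.0287] v [-0.0388 -0.0298  0.0081  0.0363  0.0397] z [0.0839 0.0853 0.0894 0.1093 0.1122]
 upper face plane u= [ 0.04388077  0.03195477 -0.01312743] 241 res 0.006808037388524695
kn+ 43 u [-0.0082 -0.0076 -0.0047 -0.0014  0.0001] v [0.0156 0.0164 0.0298 0.039  0.0433] z [0.1051 0.1056 0.109  0.1118 0.1195]
kn- 25 u [-0.0091 -0.0076 -0.0052 -0.0024 -0.0012] v [-0.0389 -0.0375 -0.0289 -0.0221 -0.0169] z [0.1051 0.1054 0.109  0.1119 0.1124]
  return np.nanmean(a, axis, out=out, keepdims=keepdims)
```

View pics/s5.png

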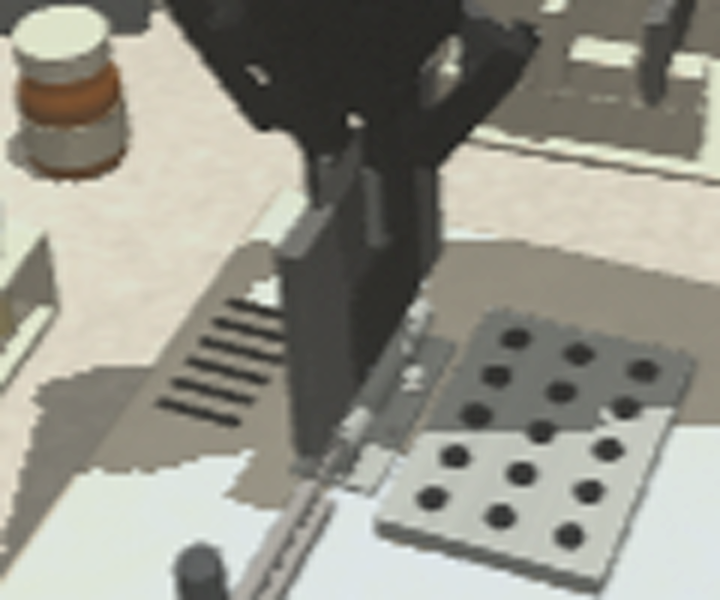

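Knuckle is seated in the gap with no contact load. Checking alignment by fitting 9 mm circles to the lid knuckle and the fixed knuckles in the same side depth images.

move_arm:
  deltas:
    - [[0,0,0],[0,0,0.006],1]
    - [[0,0,0],[0,0,0.006],1]
    - [[0,0,0],[0,0,0.006],1]
    - [[0,0,0],[0,0,0.006],1]

```text
time: 15.28
tool_pos: [0.567, 0.0914, 0.1769]
tcp_rot: [2.438, 1.981, 0.0]
wrist_force: [0.6, -0.3, -1.9]
width: 0.104
```

```bash
cat > fit.py <<'E'
from lid import *
from scipy.optimize import least_squares
S={'kn+':[], 'lid':[], 'kn-':[]}; F=[];T=[]
for i in range(6):
    p,d,ci=grab('side'); np.savez('/tmp/f_side',p=p,d=d,**ci); _,_,P=load('side','f_'); u,v,h=P[...,0],P[...,1],P[...,2]
    s=status.read_state(); F.append(s['wrist_force']); T.append(s['tool_pos'])
    for n,(a,b) in {'kn+':(.023,.037),'lid':(-.014,.014),'kn-':(-.037,-.023)}.items():
        m=(v>a)&(v<b)&(abs(np.hypot(u,h-.103)-.009)<.004)&(u<.002); S[n].append(P[m])
print('F',np.mean(F,0),'TCP',np.mean(T,0), 'rot',s['tcp_rot'],'w',s['width'])
for n,Q in S.items():
    Q=np.vstack(Q); 
    if len(Q)<20: print(n,len(Q)); continue
    r=least_squares(lambda c: np.hypot(Q[:,0]-c[0],Q[:,2]-c[1])-.009,[0,.103],loss='soft_l1',f_scale=.001)
    print(n,len(Q),'axis u,z',np.round(r.x,4),'v range',f(Q[:,1]))
E
python3 fit.py
```

```text
F [-0.07132194  0.14788831 -2.46534447] TCP [0.5670007  0.09137674 0.17685675] rot [-2.43821056e+00 -1.98104416e+00  7.40085579e-05] w 0.10501840656209106
kn+ 160 axis u,z [0.0007 0.103 ] v range [0.0231 0.0242 0.0309 0.036  0.0369]
lid 280 axis u,z [0.0002 0.103 ] v range [-0.0135 -0.0108  0.0008  0.0119  0.0137]
kn- 127 axis u,z [0.0009 0.103 ] v range [-0.0367 -0.0355 -0.029  -0.024  -0.0232]
```

Axes agree within about 0.7 mm and the wrist carries only the lid's weight. Handing in.

Run:
```python
from h import *
s=status.read_state(); print(s['time'],np.abs(s['joint_vel']).max(),s['wrist_force'])
print(order.finish_job())
```

```text
15.575 0.003871615086584711 [ 0.08389859  0.21667392 -1.7196048 ]
the job is handed in; nothing more can be done
None
```

The lid is in the hinge with its holes in line, held steady by the arm alone, and I've handed the job in at 15.6 s.

- **Pin:** I drew the carriage out about 57.5 mm until it stopped moving and pushed back with about 13 N. After I let go, the post read 136 mm from the gap centre; 137 mm is expected at the stop.
- **Lid:** I lifted it straight out of its slot with its padded side already facing the wells, turned it about 4.6° to match the hinge, and lowered its knuckle into the gap.
- **Alignment:** Circle fits to the three knuckles in the side view put the lid's axis within 0.7 mm sideways, with no height difference at the fit's 0.1 mm resolution. Along the hinge it is centred to about 1–1.5 mm, against 4 mm of room each side.
- **Hold:** The lid leans by about 0.2–0.5° and is square to the hinge to about 0.2°. The wrist force is only the lid's weight, about 2 N, with nothing sideways, and the arm was still.

The cameras disagreed with each other by 1–2 mm, so I compared the lid with the hinge within single views. I didn't measure the other things in the rack and on the bench again afterwards, but nothing touched them as far as the forces and pictures showed.

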